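# Open the mould clamp on the model bench

## Task

Clear the parts caddy off the mould clamp by hanging it by its handle on the hook of the stand. Then pull the clamp's spring latch out sideways, lift the tongue off the ball until its coupler is about 10 cm higher than it was, and finish while still holding it up there, still and in the gripper, so that the mould can be taken out. Leave the rocket model, the tape roll and the sanding block where they are.

Things in the scene. Friction and masses are not known exactly. Their poses are not given: they have to be found in the camera images.
- caddy: small open-topped aluminium parts tin with a fixed arched handle; loose, 0.13 to 0.23 kg, standing on the tongue. Origin: centre of its underside. Tin 70 mm along its x, 92 mm along its y, 45 mm high. The handle is a round steel bar 8 mm thick in the plane x = 0: two uprights at y = -43.5 and +43.5 mm joined by a straight level bar along y whose axis is 120 mm above the underside, 75 mm above the tin's rim (level from y = -36 to +36 mm). The same after a half turn about z.
- caddy_handle (a point): middle of the caddy handle's level bar, on the bar's axis, 120 mm above the caddy's underside
- hook_stand: fixed steel stand with one hook, on the bench left or right of the clamp. Origin: centre of the foot's underside on the bench; foot 110 mm across and 12 mm high, post 14 mm thick and 159 mm high at the origin. The hook is an 8 mm round bar that leaves the post top along the stand's own -x (towards the robot, give or take its yaw), dips to a level seat 23 mm long and turns up to a tip 95 mm from the post axis; the tip's top is 173 mm above the bench.
- hook_seat (a point): middle of the hook's level seat, on the axis of the 8 mm bar: 63.5 mm from the post axis along the stand's -x, 143 mm above the bench. A hung handle bar crosses the hook at right angles, and its axis lies 8 mm above this point. The tin is wider than the handle opening, so the hook's tip must enter between tin and bar from in front of the tip, moving along the stand's +x, before the bar is lowered.
- clamp: fixed mould clamp: aluminium base plate 330 mm along its x, 130 mm along y, 12 mm thick, origin at the centre of its underside on the bench. It carries a mould block 130 x 90 mm, 75 mm high, two hinge lugs at its far end (x = +130 mm, up to 100 mm high) and at its near end (x = -110 mm) an upright ball mount: a 25 mm ball, centre 62 mm above the bench, with a 24 mm flat shoulder below it.
- tongue: dark steel tongue (0.4 kg), a bar 50 mm wide and 10 mm thick hinged over the mould. Origin on the hinge axis, 130 mm along the clamp's +x and 85 mm above the bench; the hinge axis is the clamp's y. Closed, its axes are parallel to the clamp's and its top is level, 95 mm above the bench; it reaches 270 mm along -x, where the coupler, a box 60 x 46 mm, sits over the ball. It rises up to 1.2 rad once unlatched and falls by its own weight if let go. Its y axis stays level.
- coupler (a point): top face centre of the coupler, 240 mm from the hinge along the tongue's -x; 95 mm above the bench when closed
- latch_tab (a point): top centre of the latch's upright pull tab, a steel plate 24 mm along the tongue's x and 12 mm thick along y, on the +y side of the coupler (46 mm off the tongue's middle line at rest), 240 mm from the hinge; its top is 140 mm above the bench when closed, 45 mm higher than the coupler's top, and free on all sides above that. It rides on the tongue: lifting the tab lifts the tongue.
- latch (a joint): travel of the latch in m: 0 at rest (its fork is under the ball's shoulder, tongue locked to within 3 mm), 0.020 pulled fully out along the tongue's +y. Clear of the ball from about 0.011. The spring pulls it back with 3 N at rest and 9 N fully out.
- rocket: bystander: loose cream resin rocket model standing upright, 60 mm across, 185 mm high, origin at the centre of its underside; on the other side of the clamp from the hook stand
- tape_roll: bystander: loose roll of masking tape lying flat, 100 mm across, 25 mm high, origin at the centre of its underside
- sanding_block: bystander: loose dark sanding sponge, 95 x 65 x 26 mm, origin at the centre of its underside

How it is judged:
By the outcome, as a careful person would: the job done as asked, in the order asked, and still so for the second after the job is handed in, while the arm keeps its last pose, push and grip.
It also fails if it takes over 58 s, if anything falls off the work surface, if the arm or the gripper's body presses on something with over 40 N, if the wrist force passes 120 N, or if a joint passes its speed limit or range.

## Robot

A 6-joint arm with a two-finger parallel gripper is mounted at the origin on the work surface. World frame = base frame: x ahead of the robot, y to its left, z up, the work surface at z = 0. Lengths are in m, angles in rad, forces in N, time in s.
With the tool pointing down it reaches from about 0.25 to 0.725 m from the base axis. Payload 4 kg.
Tool frame: the origin (TCP) lies on the centre line of the jaws, within the pads' length; the fingertips stand 11 mm ahead of it and the grasp point (between the pads) lies 8 mm behind it (bot.nose_length is the distance from the TCP to the fingertips, in m); z points along the fingers, y is the direction in which the jaws open and shut (so a half turn about z gives the same grasp; the last joint's range is limited). The gripper opens to 85 mm and grips with 20 to 120 N. Pads are 22 mm wide; open, the fingers measure 114 mm over their backs; the gripper's body (76 mm by 85 mm) begins 54 mm behind the grasp point. The pads swing forward as they close: fully open they stand 13 mm farther back than shut.
Start: joints at [-1.248, 0.241, 0.005, 1.335, 0, 1.571], TCP at [0.159, -0.474, 0.242] pointing down, gripper open.
Joint ranges: [-2.72, 2.72], [-1.05, 1.87], [-1.09, 1.28], [-1.99, 2.15], [-1.42, 1.44], [-3.14, 3.14]. Speed limits (rad/s): [2.79, 2.79, 3.14, 3.14, 3.14, 3.14].

## Interface

Orientations are given as a unit quaternion [x, y, z, w].
In Python, from workcell import bot gives the robot as it stands.
- The arm moves only by the tool play_rows, never from a script. Its argument "plan" is one flat list of numbers, 6 for each row, row after row: the shift along the tool's x, y, z in mm, then the turn, a rotation vector about the tool's x, y, z in rad. A call has 1 to 20 rows; each row shifts and turns the commanded pose from where the row before left it, along the tool's axes as they then stand; what a row does not reach is not made up. A row lasts 1/8 s, in which the tool goes at most 62.5 mm and 10.7 degrees, less where a joint would pass 70% of its speed; a pose out of reach is approached as far as the arm can. A call with a gripper value outside its range is refused whole. "hand" is the opening in per cent of the stroke, from 0 (shut) to 100 (fully open), set as the call begins (left out, the last holds). The fingers move at their own pace and stop on an object; the grip force is fixed at half the most. Time passes only in rows, so rows that do not move let the fingers close. It gives the time, the measured TCP pose, the force and the opening at its end, in the units of the state.
- bot.get_obs(): the state, without advancing time (a new reading comes with each control period).
- bot.camera(name): name is "side" or "top" or "wrist"; returns a dict with "frame" (400x640x3 uint8, blue, green, red), "range_z" (400x640 float32, m along the optical axis (not along the pixel's ray), 0 where there is no reading), "K" (3x3 intrinsics, pixels), "cam_to_world" (4x4, takes a point from camera to world coordinates). Camera axes: x right, y down, z forward; pixel columns grow to the right and rows downward; lengths in m; the calibration is good to about 2 mm. A picture is of the moment at which its call begins.
- bot.job_done(): hands the job in, once; it reports no verdict.
Trained networks look in the newest picture that a camera, given by its name, has taken for a name from the list of things; names that differ only in an ending like _2 or _b are one class to them, and where a whole thing is asked for, a point or a joint stands for the part that bears it (a point fixed in the world has none). Each returns a list of dicts, best first, with "p" (0 to 1); they miss things now and then, are a little off and sometimes report something else, mostly with a low value. They report only what shows in the picture. A call takes as long as a camera call.
- bot.outline_of(query, camera): "mask" (400x640 bool, what is visible of it) and "point" ([row, column] in pixels, amid what is visible of it).
The state is a dict: "clock": time; "joint_pos": joint angles; "joint_vel": joint speeds; "tau": joint torques, N m; "eef_pos": TCP position; "tool_rot": TCP orientation; "ft_force": force on the tool from outside, world axes, zero at the start; "ft_torque": the same for the moment, N m; "grip_width": finger opening in m.
Only numpy, scipy, OpenCV 4.12 (cv2) and the standard library are available. Lean on these libraries where they do the work, as an engineer would, in place of code of your own. Each camera call takes 0.05 s, during which the arm holds its last target.

## Working session

There is one attempt and no reset: what is moved stays moved. The work goes in short steps, Python scripts to look and compute and a tool call to move; the robot and the scene stay as the last step left them, time stands still between calls to the robot, and variables do not carry over. Pictures are saved under pics/ and viewed, and the job is handed in when it is done.

Besides the shell and the picture viewer there is one more tool, called after "Request:" as name(argument=value, ...) on one line, values as JSON. play_rows: Moves the arm, as the interface text tells. Its arguments: {"type":"object","properties":{"plan":{"type":"array","items":{"type":"number"}},"hand":{"type":"number"}},"required":["plan"]}

```bash
ls; mkdir -p pics
python3 - <<'E'
from workcell import bot
import cv2,numpy as np
o=bot.get_obs(); print({k:np.round(v,3) for k,v in o.items()}, bot.nose_length)
for n in ["side","top","wrist"]:
    c=bot.camera(n); cv2.imwrite(f"pics/a_{n}.png",c["frame"]); print(n,np.round(c["K"],1).tolist(),np.round(c["cam_to_world"],3).tolist())
    np.savez(f"a_{n}.npz",**c)
    if n!="wrist":
      for q in ["caddy","caddy_handle","hook_stand","hook_seat","clamp","tongue","coupler","latch_tab","rocket","tape_roll","sanding_block"]:
        r=bot.outline_of(q,n)
        for d in r[:2]: print(n,q,round(d["p"],2),d["point"],int(d["mask"].sum()))
E
```

```text
pics
{'clock': np.float64(0.0), 'joint_pos': array([-1.248,  0.241,  0.004,  1.335,  0.   ,  1.571]), 'joint_vel': array([ 0.002, -0.001, -0.001, -0.   , -0.001, -0.   ]), 'tau': array([ 0.0000e+00, -3.7232e+01,  2.5241e+01,  1.7000e-02, -0.0000e+00,
       -0.0000e+00]), 'eef_pos': array([ 0.158, -0.474,  0.241]), 'tool_rot': array([ 0.987,  0.161, -0.   , -0.001]), 'ft_force': array([-0.456,  0.4  , -0.91 ]), 'ft_torque': array([ 0.023, -0.022, -0.042]), 'grip_width': np.float64(0.086)} 0.011
side [[442.8, 0.0, 320.9], [0.0, 442.8, 197.4], [0.0, 0.0, 1.0]] [[0.998, -0.051, 0.048, 0.478], [-0.069, -0.765, 0.64, -0.889], [0.004, -0.642, -0.767, 1.218], [0.0, 0.0, 0.0, 1.0]]
side caddy 0.98 [198.0, 342.4] 847
side caddy_handle 0.61 [199.6, 346.1] 812
side hook_stand 0.68 [311.0, 322.2] 1193
side hook_stand 0.46 [207.3, 306.8] 1043
side hook_seat 0.7 [313.7, 319.5] 1134
side clamp 0.72 [218.3, 314.4] 3318
side clamp 0.26 [197.0, 343.9] 823
side tongue 0.66 [206.7, 301.9] 1011
side coupler 0.74 [204.8, 302.3] 948
side latch_tab 0.59 [195.4, 286.3] 100
side rocket 0.97 [160.3, 325.6] 474
[... 272 characters left out ...]
55], [0.0, 0.0, 0.0, 1.0]]
top caddy 0.65 [158.8, 317.5] 955
top caddy_handle 0.69 [163.6, 315.0] 930
top hook_stand 0.69 [195.5, 426.2] 1139
top hook_seat 0.85 [195.7, 424.2] 1046
top clamp 0.7 [199.6, 313.8] 3426
top tongue 0.8 [201.3, 315.6] 1326
top coupler 0.9 [203.8, 317.5] 1352
top coupler 0.63 [193.2, 427.2] 1066
top latch_tab 0.73 [198.1, 311.5] 3469
top latch_tab 0.59 [226.6, 305.1] 108
top rocket 0.82 [178.0, 224.7] 395
top tape_roll 0.63 [238.4, 459.3] 515
top sanding_block 0.97 [257.4, 186.8] 738
wrist [[335.7, 0.0, 327.8], [0.0, 335.7, 203.0], [0.0, 0.0, 1.0]] [[0.318, -0.906, -0.28, 0.229], [-0.948, -0.304, -0.093, -0.451], [-0.001, 0.295, -0.956, 0.375], [0.0, 0.0, 0.0, 1.0]]
```

Run:
```python
import cv2
a=cv2.imread("pics/a_top.png")[110:290,160:500];cv2.imwrite("pics/b_top.png",cv2.resize(a,None,fx=2.3,fy=2.3,interpolation=cv2.INTER_CUBIC))
a=cv2.imread("pics/a_side.png")[110:370,220:420];cv2.imwrite("pics/b_side.png",cv2.resize(a,None,fx=2.3,fy=2.3,interpolation=cv2.INTER_CUBIC))
```

```text
(no output)
```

View pics/b_top.png

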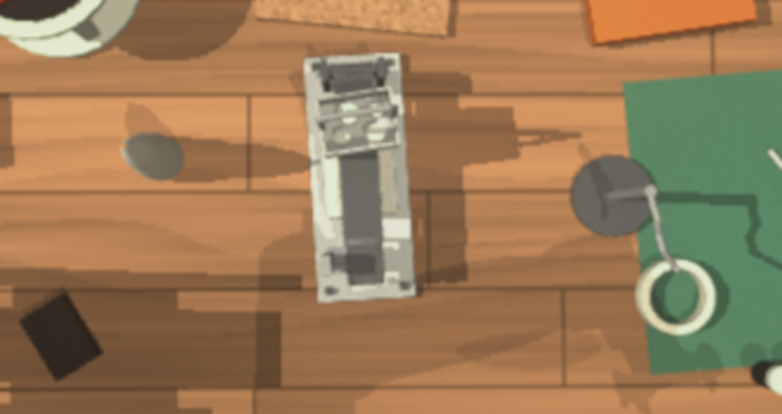

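View pics/b_side.png

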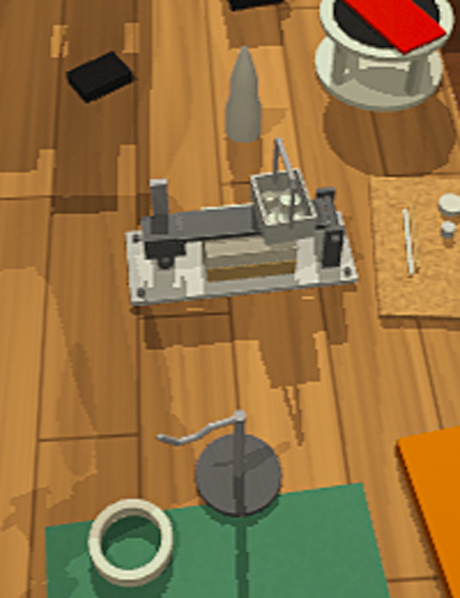

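View pics/a_wrist.png

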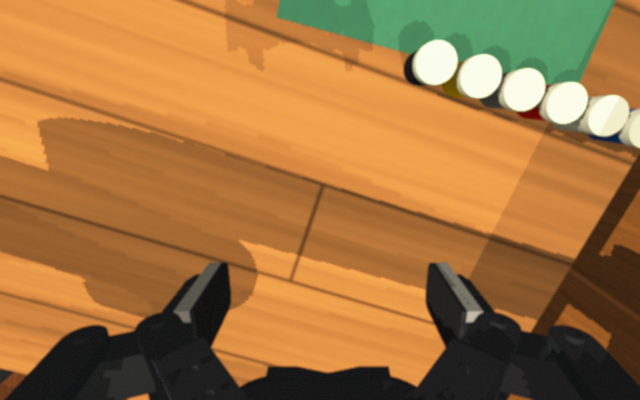

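```bash
cat > h.py <<'E'
import numpy as np,cv2
from scipy.spatial.transform import Rotation as R
def load(n,p="a"): return dict(np.load(f"{p}_{n}.npz"))
def cloud(c,m=None):
    d=c["range_z"]; v=d>0
    if m is not None: v&=m
    r,q=np.nonzero(v); K=c["K"]; z=d[r,q]
    P=np.stack([(q-K[0,2])/K[0,0]*z,(r-K[1,2])/K[1,1]*z,z],1)
    T=c["cam_to_world"]; return P@T[:3,:3].T+T[:3,3]
def box(P,x,y,z):
    return P[(P[:,0]>x[0])&(P[:,0]<x[1])&(P[:,1]>y[0])&(P[:,1]<y[1])&(P[:,2]>z[0])&(P[:,2]<z[1])]
E
python3 - <<'E'
from h import *
from workcell import bot
for n in ["top","side"]:
    c=load(n);P=cloud(c)
    fl=box(P,(0.2,0.7),(-.4,.4),(-.02,.02)); print(n,"floor",np.median(fl[:,2]))
    for q in ["caddy","hook_stand","clamp","tongue","latch_tab","rocket","tape_roll","sanding_block"]:
        r=bot.outline_of(q,n)
        if not r: print(q,"none");continue
        best=r[0]
        if q=="latch_tab": best=min(r,key=lambda d:d["mask"].sum())
        p=cloud(c,best["mask"]);p=p[p[:,2]>0.008]
        print(n,q,round(best["p"],2),len(p),"pct5",np.round(np.percentile(p,3,0),3),"med",np.round(np.median(p,0),3),"p97",np.round(np.percentile(p,97,0),3), "max z",p[:,2].max())
    hp=box(P,(0.3,0.6),(-.5,-.2),(0.12,0.2)); print(n,"hook\n",np.round(hp[np.argsort(hp[:,0])][::max(1,len(hp)//25)],3))
    tp=box(P,(0.2,0.7),(-.15,.15),(0.14,0.3)); print(n,"tall",len(tp),"\n",np.round(tp[np.argsort(tp[:,0])][::max(1,len(tp)//25)],3))
E
```

```text
top floor -0.000372524703942112
top caddy 0.65 949 pct5 [ 0.582 -0.025  0.016] med [0.617 0.02  0.109] p97 [0.655 0.067 0.218] max z 0.22085073387652976
top hook_stand 0.69 1020 pct5 [ 0.456 -0.365  0.008] med [ 0.527 -0.321  0.012] p97 [ 0.58  -0.276  0.159] max z 0.17385375213100007
top clamp 0.7 3324 pct5 [ 0.402 -0.044  0.009] med [0.52  0.018 0.072] p97 [0.711 0.082 0.099] max z 0.14421495591623046
top tongue 0.8 1312 pct5 [ 0.425 -0.006  0.045] med [0.514 0.02  0.094] p97 [0.69  0.054 0.136] max z 0.14421495591623046
top latch_tab 0.59 107 pct5 [0.432 0.039 0.041] med [0.448 0.051 0.062] p97 [0.461 0.062 0.141] max z 0.14421495591623046
top rocket 0.82 388 pct5 [0.558 0.257 0.019] med [0.579 0.272 0.11 ] p97 [0.604 0.291 0.174] max z 0.1825067172686149
top tape_roll 0.63 415 pct5 [ 0.352 -0.45   0.009] med [ 0.395 -0.41   0.023] p97 [ 0.441 -0.356  0.028] max z 0.031503341123595874
top sanding_block 0.97 713 pct5 [0.306 0.371 0.015] med [0.348 0.412 0.025] p97 [0.393 0.453 0.029] max z 0.03200987459743754
top hook
 [[ 0.439 -0.346  0.168]
 [ 0.444 -0.345  0.163]
 [ 0.447 -0.346
[... 2914 characters left out ...]
3 
 [[ 0.432  0.057  0.141]
 [ 0.452  0.05   0.142]
 [ 0.579  0.026  0.14 ]
 [ 0.595  0.06   0.14 ]
 [ 0.604  0.059  0.164]
 [ 0.605  0.054  0.211]
 [ 0.606  0.059  0.178]
 [ 0.607  0.057  0.162]
 [ 0.607  0.053  0.217]
 [ 0.609  0.058  0.189]
 [ 0.609  0.058  0.175]
 [ 0.61   0.019  0.217]
 [ 0.611  0.029  0.22 ]
 [ 0.612  0.011  0.217]
 [ 0.614 -0.006  0.213]
 [ 0.615  0.01   0.217]
 [ 0.616 -0.01   0.221]
 [ 0.617 -0.025  0.169]
 [ 0.618 -0.028  0.215]
 [ 0.618 -0.03   0.204]
 [ 0.619 -0.016  0.219]
 [ 0.619 -0.03   0.175]
 [ 0.62  -0.029  0.164]
 [ 0.621 -0.029  0.202]
 [ 0.622 -0.02   0.205]
 [ 0.623 -0.026  0.175]
 [ 0.624 -0.026  0.208]
 [ 0.642  0.046  0.142]
 [ 0.648  0.013  0.14 ]]
```

Run:
```python
from h import *
from workcell import bot
print(bot.get_obs()["clock"])
def line(p):
    c=np.median(p,0); u=np.linalg.svd(p[:,:2]-p[:,:2].mean(0))[2][0]; return p.mean(0),np.degrees(np.arctan2(u[1],u[0]))%180
for n in ["top","side"]:
    P=cloud(load(n))
    h=box(P,(.55,.7),(-.1,.12),(.205,.23)); m,a=line(h); 
    print(n,"bar",len(h),np.round(m,4),a,"y",h[:,1].min(),h[:,1].max(),"mid-upr x/y", )
    u=box(P,(.55,.7),(-.1,.12),(.155,.195)); 
    for s in (u[u[:,1]>.02],u[u[:,1]<.02]): print("  upright",len(s),np.round(s.mean(0) if len(s) else 0,4))
    k=box(P,(.3,.515),(-.5,-.2),(.135,.2)); m,a=line(k); print(n,"hook",len(k),np.round(m,4),a, "xmin",k[:,0].min(), "seat pts",np.round(k[(k[:,0]>.458)&(k[:,0]<.48)].mean(0),4))
    ps=box(P,(.5,.56),(-.4,-.28),(.03,.13)); print("  post",len(ps),np.round(ps.mean(0),4))
    f=box(P,(.4,.65),(-.45,-.2),(.008,.018)); (cx,cy),r=cv2.minEnclosingCircle(f[:,:2].astype(np.float32)); print("  foot",len(f),cx,cy,r)
    # clamp plate rect
    t=box(P,(.38,.75),(-.1,.13),(.006,.018)); rc=cv2.minAreaRect(t[:,:2].astype(np.float32)); print("  plate",rc)
    t=box(P,(.38,.575),(-.03,.08),(.09,.10)); rc=cv2.minAreaRect(t[:,:2].astype(np.float32)); print("  tongue",rc,line(t))
    t=box(P,(.38,.5),(.02,.1),(.11,.15)); print("  tab",len(t),t.min(0),t.max(0),t.mean(0))
```

```text
2.05
top bar 113 [0.6175 0.0213 0.2167] 98.8400637950596 y -0.02393570673799607 0.06599191253767746 mid-upr x/y
  upright 6 [0.609  0.0627 0.1767]
  upright 6 [ 0.6213 -0.0216  0.1799]
top hook 94 [ 0.475  -0.3385  0.1541] 15.723846077538411 xmin 0.4389021894707845 seat pts [ 0.4689 -0.3406  0.1454]
  post 51 [ 0.532  -0.3179  0.0824]
  foot 838 0.4869726896286011 -0.36465567350387573 0.11662422120571136
  plate ((0.5710771679878235, 0.0045162588357925415), (0.3570522665977478, 0.2056540548801422), 0.03361827880144119)
  tongue ((0.4969421923160553, 0.02031978964805603), (0.06276879459619522, 0.15481747686862946), 89.85362243652344) (array([0.49909737, 0.01572086, 0.09455066]), np.float64(3.681942242390363))
  tab 40 [0.43639621 0.0532     0.1293978 ] [0.45831146 0.06434529 0.14421496] [0.44775605 0.05807073 0.13865463]
side bar 65 [0.6143 0.0095 0.2159] 99.22621618403545 y -0.03044989014252686 0.056747574257565936 mid-upr x/y
  upright 22 [0.6064 0.0578 0.1732]
  upright 22 [ 0.62   -0.0281  0.1741]
side hook 103 [ 0.474  -0.3438  0.1545] 16.590090365919593 xmin 0.4346217307601513 seat pts [ 0.4687 -0.3448  0.1455]
  post 79 [ 0.5273 -0.3325  0.0816]
  foot 925 0.4888221323490143 -0.34323084354400635 0.12442810088396072
  plate ((0.5684151649475098, 0.012663446366786957), (0.2215878814458847, 0.3643646538257599), 89.48571014404297)
  tongue ((0.49539807438850403, 0.018645169213414192), (0.1611889898777008, 0.07101385295391083), 2.280409097671509) (array([0.49530005, 0.01087807, 0.09441846]), np.float64(2.6850708330370594))
  tab 68 [0.43048325 0.04465364 0.1100921 ] [0.45420641 0.05987489 0.14371307] [0.44212779 0.05010269 0.12773965]
```

Request:
play_rows(plan=[0,0,-9,0,0,-0.176,0,0,-9,0,0,-0.176,0,0,-9,0,0,-0.176,0,0,-9,0,0,-0.176,0,0,-9,0,0,-0.176,0,0,-9,0,0,-0.176,0,0,-9,0,0,-0.176,0,0,-9,0,0,-0.176], hand=100)

```text
clock: 3.05
eef_pos: [0.1586, -0.4742, 0.3146]
tool_rot: [0.646, 0.763, 0.0, 0.0]
ft_force: [0.2, -1.0, 0.3]
grip_width: 0.0854
```

```bash
cat >> h.py <<'E'
def tp(bot):
    o=bot.get_obs(); return o["eef_pos"],R.from_quat(o["tool_rot"]),o
def theta(r): x=r.as_matrix()[:,0]; return np.degrees(np.arctan2(x[1],x[0]))
def go(bot,p,th=None):
    e,r,o=tp(bot); d=r.inv().apply(np.array(p)-e)*1000
    print("clk",round(float(o["clock"]),2),"pos",np.round(e,4),"th",round(theta(r),2),"zax",np.round(r.as_matrix()[:,2],3),"grip",round(float(o["grip_width"]),4),"F",np.round(o["ft_force"],1),"q",np.round(o["joint_pos"],3))
    print("tool shift mm",np.round(d,1),"norm",np.linalg.norm(d).round(1), "rotz",None if th is None else round(-np.radians(th-theta(r)),3))
E
python3 -c "
from h import *
from workcell import bot
go(bot,[.611,.042,.30],99)"
```

```text
clk 3.05 pos [ 0.1586 -0.4742  0.3146] th 99.5 zax [ 0. -0. -1.] grip 0.0854 F [ 0.2 -1.   0.3] q [-1.248  0.222  0.168  1.516  0.     0.157]
tool shift mm [434.4 531.4  14.6] norm 686.5 rotz 0.009
```

Request:
play_rows(plan=[36,44,0,0,0,0,36,44,0,0,0,0,36,44,0,0,0,0,36,44,0,0,0,0,36,44,0,0,0,0,36,44,0,0,0,0,36,44,0,0,0,0,36,44,0,0,0,0,36,44,0,0,0,0,36,44,0,0,0,0,36,44,0,0,0,0,36,44,0,0,0,0,2,3,0,0,0,0.009,0,0,0,0,0,0,0,0,0,0,0,0])

```text
clock: 4.92
eef_pos: [0.6131, 0.0377, 0.3149]
tool_rot: [0.652, 0.758, 0.0, 0.0]
ft_force: [-0.2, -0.2, 0.1]
grip_width: 0.0853
```

```bash
python3 -c "
from h import *
from workcell import bot
go(bot,[.611,.042,.205],99)
c=bot.camera('wrist');cv2.imwrite('pics/c_wrist.png',c['frame']);np.savez('c_wrist.npz',**c)
P=cloud(c)
h=box(P,(.55,.7),(-.1,.12),(.205,.23));print(len(h),h.mean(0))
if len(h)>5:
  for y in np.arange(-.05,.09,.01):
    s=h[(h[:,1]>y)&(h[:,1]<y+.01)]
    if len(s): print(round(y,2),len(s),np.round(s.mean(0),4))
"
```

```text
clk 4.92 pos [0.6131 0.0377 0.3149] th 98.57 zax [ 0. -0. -1.] grip 0.0853 F [-0.2 -0.2  0.1] q [ 0.062  0.47   0.523  1.623 -0.     1.483]
tool shift mm [  4.6  -1.4 109.9] norm 110.0 rotz -0.007
1264 [0.61432799 0.02426728 0.21861239]
-0.03 30 [ 0.6216 -0.0236  0.2144]
-0.02 115 [ 0.6203 -0.0148  0.2194]
-0.01 139 [ 0.6188 -0.005   0.2195]
0.0 132 [0.6173 0.005  0.2195]
0.01 139 [0.6158 0.0149 0.2195]
0.02 141 [0.6142 0.0249 0.2195]
0.03 147 [0.6128 0.035  0.2196]
0.04 149 [0.6112 0.045  0.2198]
0.05 180 [0.6095 0.0552 0.218 ]
0.06 92 [0.6085 0.0625 0.2114]
```

View pics/c_wrist.png

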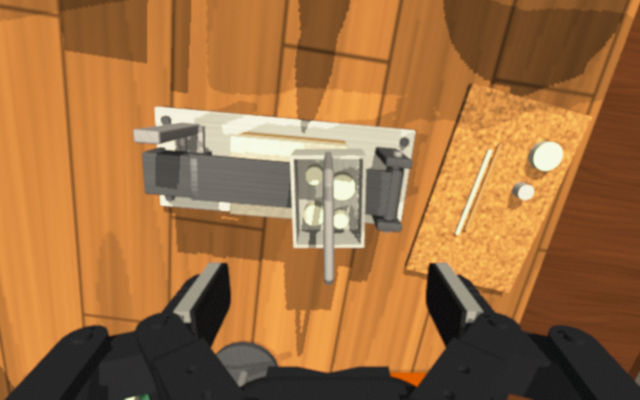

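Request:
play_rows(plan=[4.5,-0.5,20,0,0,0,0,0,30,0,0,0,0,0,30,0,0,0,0,0,20,0,0,0,0,0,8,0,0,0,0,0,0,0,0,0])

```text
clock: 5.72
eef_pos: [0.6122, 0.0425, 0.2067]
tool_rot: [0.652, 0.758, 0.0, 0.0]
ft_force: [0.2, 0.4, 0.6]
grip_width: 0.0855
```

Request:
play_rows(plan=[0,0,0,0,0,0,0,0,0,0,0,0,0,0,0,0,0,0,0,0,0,0,0,0,0,0,0,0,0,0,0,0,0,0,0,0,0,0,0,0,0,0], hand=0)

```text
clock: 6.6
eef_pos: [0.6125, 0.0434, 0.2065]
tool_rot: [0.652, 0.758, 0.0, 0.0]
ft_force: [-1.3, 0.6, 1.7]
grip_width: 0.0061
```

```bash
python3 -c "
from h import *
from workcell import bot
go(bot,[.611,.042,.32],105)
c=bot.camera('wrist');cv2.imwrite('pics/d_wrist.png',c['frame'])
"
```

```text
clk 6.6 pos [0.6125 0.0434 0.2065] th 98.66 zax [ 0.  0. -1.] grip 0.0061 F [-1.3  0.6  1.7] q [0.071 0.485 0.268 1.353 0.    1.49 ]
tool shift mm [  -1.1   -1.7 -113.5] norm 113.5 rotz -0.111
```

View pics/d_wrist.png

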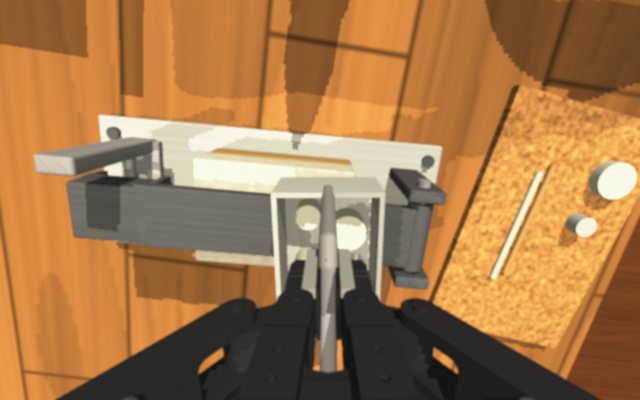

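Request:
play_rows(plan=[0,0,-6,0,0,0,0,0,-14,0,0,0,0,0,-20,0,0,0,0,0,-22,0,0,0,0,0,-20,0,0,-0.03,0,0,-14,0,0,-0.04,0,0,-8,0,0,-0.03,0,0,-4,0,0,-0.02])

```text
clock: 7.65
eef_pos: [0.6126, 0.0432, 0.3149]
tool_rot: [0.605, 0.796, 0.0, 0.0]
ft_force: [-0.3, 0.3, -1.9]
grip_width: 0.0059
```

```bash
python3 -c "
from h import *
from workcell import bot
go(bot,[.384,-.341,.315],105.5)
for n in ['wrist','side']:
  c=bot.camera(n);cv2.imwrite(f'pics/e_{n}.png',c['frame'][60:360,150:550])
"
```

```text
clk 7.65 pos [0.6126 0.0432 0.3149] th 105.58 zax [ 0.001  0.    -1.   ] grip 0.0059 F [-0.3  0.3 -1.9] q [ 0.07   0.47   0.522  1.622 -0.     1.369]
tool shift mm [-3.087e+02 -3.234e+02 -3.000e-01] norm 447.1 rotz 0.001
```

View pics/e_side.png

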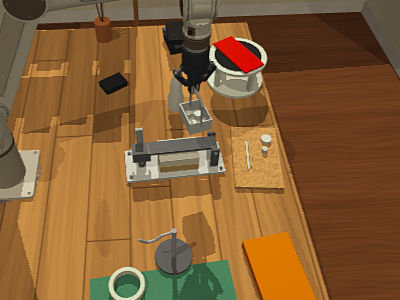

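Request:
play_rows(plan=[-10,-10,0,0,0,0,-20,-21,0,0,0,0,-28,-30,0,0,0,0,-28,-30,0,0,0,0,-28,-30,0,0,0,0,-28,-30,0,0,0,0,-28,-30,0,0,0,0,-28,-30,0,0,0,0,-28,-30,0,0,0,0,-28,-30,0,0,0,0,-28,-30,0,0,0,0,-18,-16,0,0,0,0,-6,-4,0,0,0,0,-3,-2,0,0,0,0,0,0,0,0,0,0,0,0,0,0,0,0])

```text
clock: 9.75
eef_pos: [0.3845, -0.3402, 0.3143]
tool_rot: [0.605, 0.797, 0.0, -0.0]
ft_force: [0.3, 0.5, -1.8]
grip_width: 0.0057
```

```bash
python3 -c "
from h import *
from workcell import bot
go(bot,[.384,-.341,.186],105.5)
for n in ['wrist','side','top']:
  c=bot.camera(n);cv2.imwrite(f'pics/f_{n}.png',c['frame']);np.savez(f'f_{n}.npz',**c)
  P=cloud(c);k=box(P,(.425,.515),(-.4,-.3),(.135,.18))
  print(n,len(k))
  if len(k)>20:
    u=np.linalg.svd(k[:,:2]-k[:,:2].mean(0))[2][0]; print(k.mean(0),np.degrees(np.arctan2(u[1],u[0]))%180,k.min(0),k.max(0))
    for x in np.arange(.43,.515,.01):
      s=k[(k[:,0]>x)&(k[:,0]<x+.01)]
      if len(s): print(round(x,3),len(s),np.round(s.mean(0),4),s[:,2].max().round(3))
"
```

```text
clk 9.75 pos [ 0.3845 -0.3402  0.3143] th 105.61 zax [-0.  0. -1.] grip 0.0057 F [ 0.3  0.5 -1.8] q [-0.724  0.25   0.203  1.524  0.     0.574]
tool shift mm [ -0.7  -0.7 128.3] norm 128.3 rotz 0.002
wrist 809
[ 0.47640724 -0.34005645  0.15596864] 15.3925580850678 [ 0.43531157 -0.35592659  0.14288568] [ 0.51494382 -0.32636979  0.17587359]
0.43 52 [ 0.4377 -0.3508  0.1727] 0.176
0.44 93 [ 0.4448 -0.3485  0.1646] 0.174
0.45 79 [ 0.4551 -0.3454  0.1514] 0.16
0.46 101 [ 0.4651 -0.3434  0.1473] 0.15
0.47 99 [ 0.4752 -0.3407  0.1474] 0.15
0.48 119 [ 0.4851 -0.3378  0.1525] 0.158
0.49 111 [ 0.4949 -0.3351  0.1586] 0.162
0.5 104 [ 0.505  -0.332   0.1594] 0.162
0.51 51 [ 0.5126 -0.3301  0.1594] 0.162
side 103
[ 0.47397637 -0.3438177   0.15447224] 16.49149427355553 [ 0.43451395 -0.35823149  0.14133291] [ 0.51375288 -0.32859367  0.17456947]
0.43 9 [ 0.4372 -0.3543  0.1708] 0.175
0.44 13 [ 0.4456 -0.3528  0.1619] 0.169
0.45 14 [ 0.4559 -0.3492  0.1486] 0.155
0.46 10 [ 0.4654 -0.3452  0.1446] 0.149
0.47 12 [ 0.4745 -0.3437  0.1463] 0.149
0.48 15 [ 0.4854 -0.3405  0.1509] 0.157
0.49 11 [ 0.4953 -0.3379  0.1561] 0.16
0.5 13 [ 0.5045 -0.3348  0.1584] 0.163
0.51 6 [ 0.5123 -0.3326  0.1579] 0.161
top 93
[ 0.47483271 -0.33855222  0.1541311 ] 15.740450033909127 [ 0.43893615 -0.3509836   0.13888265] [ 0.51425026 -0.325309    0.17307497]
0.43 3 [ 0.439  -0.3477  0.1704] 0.172
0.44 14 [ 0.4455 -0.3464  0.167 ] 0.173
0.45 15 [ 0.4555 -0.3443  0.1526] 0.158
0.46 10 [ 0.4648 -0.3419  0.1444] 0.147
0.47 12 [ 0.4747 -0.339   0.1457] 0.149
0.48 12 [ 0.4856 -0.3346  0.1488] 0.158
0.49 8 [ 0.4955 -0.3327  0.1549] 0.157
0.5 13 [ 0.5045 -0.3304  0.1569] 0.16
0.51 6 [ 0.5128 -0.3283  0.1565] 0.159
```

View pics/f_wrist.png

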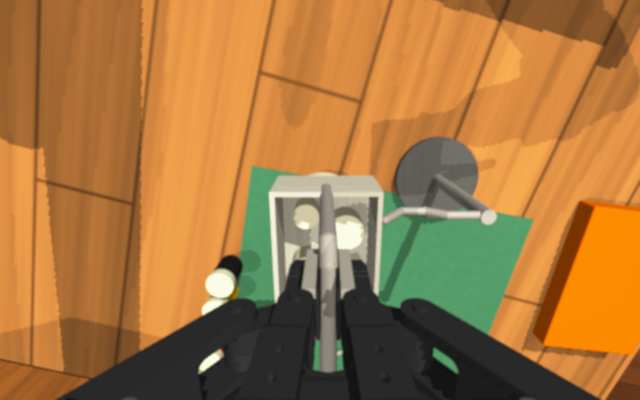

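View pics/f_side.png

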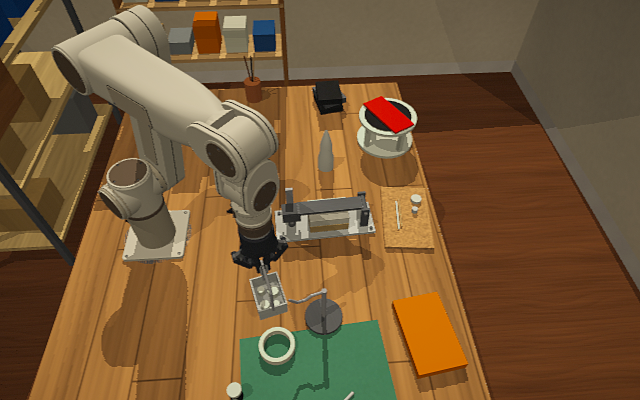

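Request:
play_rows(plan=[0,0,8,0,0,0,0,0,16,0,0,0,0,0,22,0,0,0,0,0,26,0,0,0,0,0,24,0,0,0,0,0,18,0,0,0,0,0,10,0,0,0,0,0,4,0,0,0,0,4,0,0,0,0,0,8,0,0,0,0,0,11,0,0,0,0,0,11,0,0,0,0,0,11,0,0,0,0,0,11,0,0,0,0,0,11,0,0,0,0,0,8,0,0,0,0,0,4,0,0,0,0,0,2,0,0,0,0,0,0,0,0,0,0])

```text
clock: 12.28
eef_pos: [0.4619, -0.3193, 0.1863]
tool_rot: [0.605, 0.796, -0.0, -0.0]
ft_force: [-0.5, 0.9, -2.0]
grip_width: 0.0055
```

```bash
python3 -c "
from h import *
from workcell import bot
go(bot,[.4625,-.3192,.142],105.5)
for n in ['wrist','side','top']:
  c=bot.camera(n);f=c['frame']
  if n=='side': f=cv2.resize(f[230:350,200:380],None,fx=3,fy=3)
  cv2.imwrite(f'pics/g_{n}.png',f)
"
```

```text
clk 12.28 pos [ 0.4619 -0.3193  0.1863] th 105.52 zax [-0.  0. -1.] grip 0.0055 F [-0.5  0.9 -2. ] q [-0.605  0.391  0.068  1.248 -0.     0.695]
tool shift mm [-0.1  0.6 44.3] norm 44.3 rotz 0.0
```

View pics/g_wrist.png

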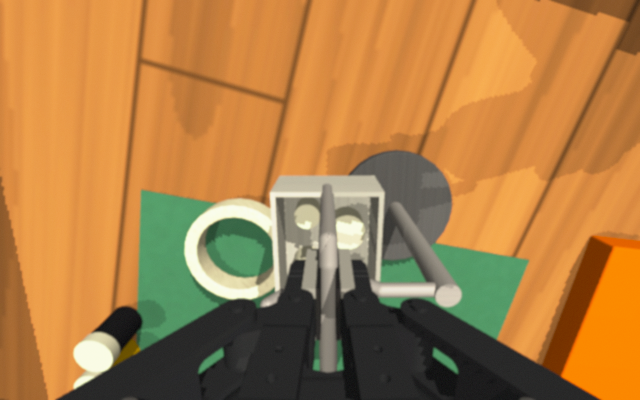

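View pics/g_side.png

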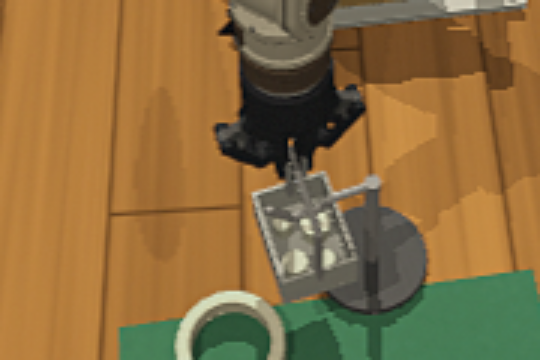

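Request:
play_rows(plan=[0,0,5,0,0,0,0,0.6,10,0,0,0,0,0,12,0,0,0,0,0,9,0,0,0,0,0,4,0,0,0,0,0,2,0,0,0,0,0,0,0,0,0,0,0,0,0,0,0])

```text
clock: 13.42
eef_pos: [0.4629, -0.3193, 0.1447]
tool_rot: [0.605, 0.796, 0.0, 0.0]
ft_force: [0.9, 0.5, -1.2]
grip_width: 0.0057
```

```bash
python3 -c "
from h import *
from workcell import bot
go(bot,[.4625,-.3192,.142],105.5)
"
```

```text
clk 13.43 pos [ 0.4629 -0.3193  0.1447] th 105.53 zax [ 0.001 -0.    -1.   ] grip 0.0057 F [ 0.9  0.5 -1.2] q [-0.604  0.421  0.     1.15   0.     0.696]
tool shift mm [ 0.2 -0.4  2.7] norm 2.8 rotz 0.0
```

Request:
play_rows(plan=[0,0,1,0,0,0,0,0,1,0,0,0,0,0,0.5,0,0,0,0,0,0,0,0,0])

```text
clock: 13.92
eef_pos: [0.4628, -0.3192, 0.1422]
tool_rot: [0.605, 0.796, 0.0, 0.0]
ft_force: [0.0, 0.1, 0.9]
grip_width: 0.0059
```

Request:
play_rows(plan=[0,0,0,0,0,0,0,0,0,0,0,0,0,0,0,0,0,0,0,0,0,0,0,0], hand=35)

```text
clock: 14.42
eef_pos: [0.4627, -0.3191, 0.1418]
tool_rot: [0.605, 0.796, 0.0, 0.0]
ft_force: [0.8, 0.7, -0.1]
grip_width: 0.0298
```

```bash
python3 -c "
from h import *
from workcell import bot
go(bot,[.4625,-.3192,.142],105.5)
for n in ['wrist','side']:
  c=bot.camera(n);f=c['frame']
  if n=='side': f=cv2.resize(f[230:350,200:380],None,fx=3,fy=3)
  cv2.imwrite(f'pics/h_{n}.png',f)
"
```

```text
clk 14.43 pos [ 0.4627 -0.3191  0.1418] th 105.52 zax [ 0. -0. -1.] grip 0.0298 F [ 0.8  0.7 -0.1] q [-0.604  0.423 -0.004  1.144  0.     0.696]
tool shift mm [-0.  -0.2 -0.2] norm 0.3 rotz 0.0
```

View pics/h_wrist.png

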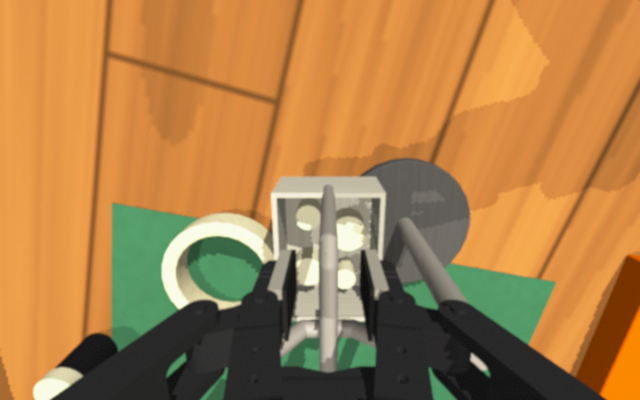

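View pics/h_side.png

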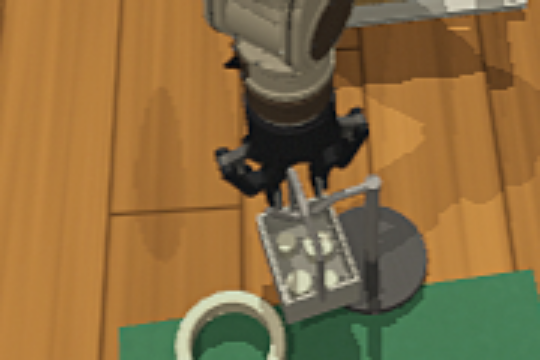

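Request:
play_rows(plan=[0,0,-4,0,0,0,0,0,-8,0,0,0,0,0,-14,0,0,0,0,0,-20,0,0,0,0,0,-25,0,0,0,0,0,-25,0,0,0,0,0,-25,0,0,0,0,0,-15,0,0,0,0,0,-5,0,0,0])

```text
clock: 15.65
eef_pos: [0.463, -0.3194, 0.2843]
tool_rot: [0.605, 0.796, 0.0, 0.001]
ft_force: [-0.4, -0.6, -1.0]
grip_width: 0.0297
```

```bash
python3 -c "
from h import *
from workcell import bot
go(bot,[.46,-0.05,.28],183)
for n in ['side','top']:
  c=bot.camera(n);f=c['frame'];np.savez(f'i_{n}.npz',**c)
  P=cloud(c)
  h=box(P,(.4,.56),(-.43,-.25),(.15,.165)); 
  t=box(P,(.4,.47),(.02,.1),(.11,.15)); print(n,'tab',len(t),t.min(0),t.max(0),t.mean(0))
  t=box(P,(.40,.71),(-.03,.08),(.09,.10)); print('tongue',len(t))
  for x in np.arange(.41,.70,.02):
    s=t[(t[:,0]>x)&(t[:,0]<x+.02)]
    if len(s)>5: print(round(x+.01,3),len(s),np.round([s[:,1].min(),s[:,1].max(),s[:,1].min()/2+s[:,1].max()/2],4))
  if n=='side': f=cv2.resize(f[160:370,200:410],None,fx=2.8,fy=2.8)
  cv2.imwrite(f'pics/i_{n}.png',f)
"
```

```text
clk 15.65 pos [ 0.463  -0.3194  0.2843] th 105.53 zax [ 0.002 -0.001 -1.   ] grip 0.0297 F [-0.4 -0.6 -1. ] q [-0.604  0.354  0.269  1.483 -0.     0.696]
tool shift mm [260.4  69.2   3.9] norm 269.4 rotz -1.352Traceback (most recent call last):
  File "<string>", line 9, in <module>
    t=box(P,(.4,.47),(.02,.1),(.11,.15)); print(n,'tab',len(t),t.min(0),t.max(0),t.mean(0))
                                                               ~~~~~^^^
    return umr_minimum(a, axis, None, out, keepdims, initial, where)
ValueError: zero-size array to reduction operation minimum which has no identity
```

Request:
play_rows(plan=[0,0,0,0,0,-0.1,0,0,0,0,0,-0.17,0,0,0,0,0,-0.18,0,0,0,0,0,-0.18,0,0,0,0,0,-0.18,0,0,0,0,0,-0.18,0,0,0,0,0,-0.18,0,0,0,0,0,-0.18,-2,20,0,0,0,0,0,40,0,0,0,0,0,50,0,0,0,0,0,50,0,0,0,0,0,50,0,0,0,0,0,50,0,0,0,0,0,50,0,0,0,0,0,40,0,0,0,0,0,20,0,0,0,0,0,4,0,0,0,0,0,0,0,0,0,0])

```text
clock: 18.08
eef_pos: [0.4454, 0.0547, 0.2826]
tool_rot: [-0.025, 1.0, -0.0, -0.0]
ft_force: [-0.8, 0.6, 0.5]
grip_width: 0.0294
```

```bash
python3 -c "
from h import *
from workcell import bot
go(bot,[.446,.056,.28],183)
for n in ['wrist','side','top']:
  c=bot.camera(n);f=c['frame'];np.savez(f'i_{n}.npz',**c)
  P=cloud(c)
  t=box(P,(.4,.5),(.02,.1),(.11,.15)); print(n,'tab',len(t)); 
  if len(t): print(t.min(0),t.max(0),t.mean(0)); 
  if n=='wrist': 
    s=t[t[:,2]>.136]; print('top',len(s),s.mean(0),cv2.minAreaRect(s[:,:2].astype(np.float32)))
  t=box(P,(.40,.71),(-.03,.08),(.09,.10)); print('tongue',len(t))
  for x in np.arange(.41,.70,.03):
    s=t[(t[:,0]>x)&(t[:,0]<x+.02)]
    if len(s)>5: print(round(x+.01,3),len(s),np.round([s[:,1].min(),s[:,1].max(),s[:,1].min()/2+s[:,1].max()/2],4))
  if n=='side': f=cv2.resize(f[160:370,200:410],None,fx=2.8,fy=2.8)
  cv2.imwrite(f'pics/i_{n}.png',f)
"
```

```text
clk 18.07 pos [0.4454 0.0547 0.2826] th -177.15 zax [-0.001 -0.    -1.   ] grip 0.0294 F [-0.8  0.6  0.5] q [ 0.122  0.124 -0.034  1.413 -0.     0.072]
tool shift mm [-0.7  1.3  2.6] norm 3.0 rotz -6.286
wrist tab 474
[0.43169275 0.04912152 0.1100932 ] [0.45518294 0.06210844 0.14303765] [0.44097455 0.05562777 0.13806376]
top 394 [0.44275743 0.05573315 0.14110724] ((0.44337812066078186, 0.055625129491090775), (0.02316807024180889, 0.011930644512176514), 3.263958692550659)
tongue 7594
0.42 707 [-0.0143  0.0318  0.0087]
0.45 934 [-0.0138  0.0337  0.01  ]
0.48 932 [-0.0139  0.0369  0.0115]
0.51 874 [-0.012   0.0389  0.0134]
0.54 308 [-0.0092  0.0408  0.0158]
0.57 245 [0.0256 0.0429 0.0342]
0.6 305 [0.0217 0.0442 0.0329]
0.63 384 [0.0108 0.0463 0.0285]
0.66 467 [0.0099 0.0639 0.0369]
side tab 60
[0.4306781  0.04297    0.11148995] [0.45435043 0.06188935 0.1426517 ] [0.44218734 0.05067099 0.12936133]
tongue 1064
0.42 56 [-0.0205  0.0284  0.004 ]
0.45 73 [-0.0168  0.0523  0.0177]
0.48 75 [-0.0165  0.0356  0.0095]
0.51 76 [-0.0133  0.0384  0.0125]
0.54 75 [-0.0126  0.0403  0.0138]
0.57 73 [-0.0128  0.0432  0.0152]
0.6 75 [-0.0107  0.0419  0.0156]
0.63 74 [-0.0097  0.0446  0.0174]
0.66 72 [-0.0069  0.0597  0.0264]
0.69 80 [-0.0253  0.0667  0.0207]
top tab 0
tongue 1322
0.45 14 [-0.008   0.0034 -0.0023]
0.48 46 [-0.011  0.009 -0.001]
0.51 110 [-0.0084  0.0405  0.0161]
0.54 118 [-0.0056  0.0432  0.0188]
0.57 112 [-0.0056  0.0432  0.0188]
0.6 125 [-0.0029  0.0461  0.0216]
0.63 121 [-0.0001  0.0489  0.0244]
0.66 117 [-0.0002  0.0488  0.0243]
0.69 139 [-0.0177  0.0719  0.0271]
```

View pics/i_side.png

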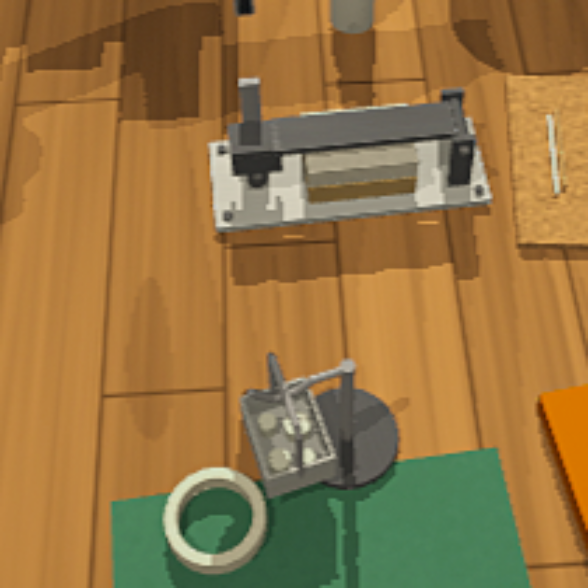

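View pics/i_wrist.png

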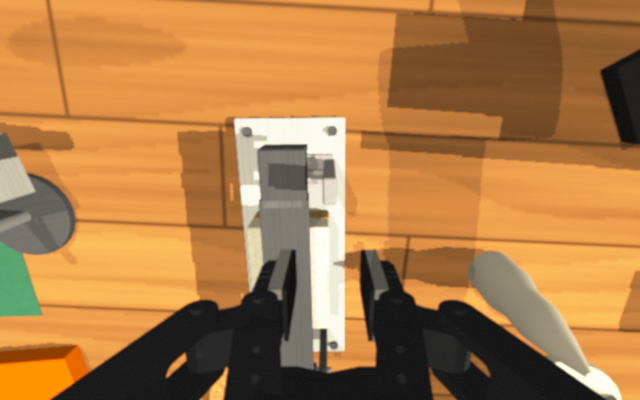

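Request:
play_rows(plan=[2,1,10,0,0,-0.006,0,0,24,0,0,0,0,0,30,0,0,0,0,0,30,0,0,0,0,0,25,0,0,0,0,0,20,0,0,0,0,0,15,0,0,0,0,0,8,0,0,0,0,0,2,0,0,0,0,0,0,0,0,0])

```text
clock: 19.48
eef_pos: [0.4441, 0.0553, 0.1191]
tool_rot: [-0.028, 1.0, 0.0, 0.0]
ft_force: [1.0, 0.9, -0.0]
grip_width: 0.0299
```

Request:
play_rows(plan=[0,0,0,0,0,0,0,0,0,0,0,0,0,0,0,0,0,0,0,0,0,0,0,0,0,0,0,0,0,0], hand=0)

```text
clock: 20.1
eef_pos: [0.4443, 0.0558, 0.1194]
tool_rot: [-0.028, 1.0, 0.0, 0.001]
ft_force: [-1.0, 2.4, 6.3]
grip_width: 0.0115
```

```bash
python3 -c "
from h import *
from workcell import bot
go(bot,[.4434,.0556,.118],183.2)
for n in ['side','wrist']:
  c=bot.camera(n);f=c['frame']
  if n=='side': f=cv2.resize(f[160:280,220:400],None,fx=4,fy=4)
  cv2.imwrite(f'pics/j_{n}.png',f)
"
```

```text
clk 20.1 pos [0.4443 0.0558 0.1194] th -176.75 zax [ 0.001  0.001 -1.   ] grip 0.0115 F [-1.   2.4  6.3] q [ 0.125  0.235 -0.343  0.992  0.001  0.068]
tool shift mm [ 0.9 -0.2  1.4] norm 1.6 rotz -6.282
```

View pics/j_side.png

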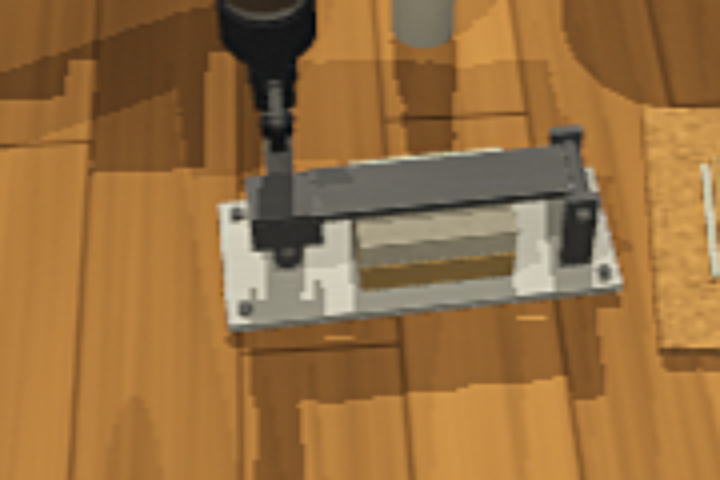

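View pics/j_wrist.png

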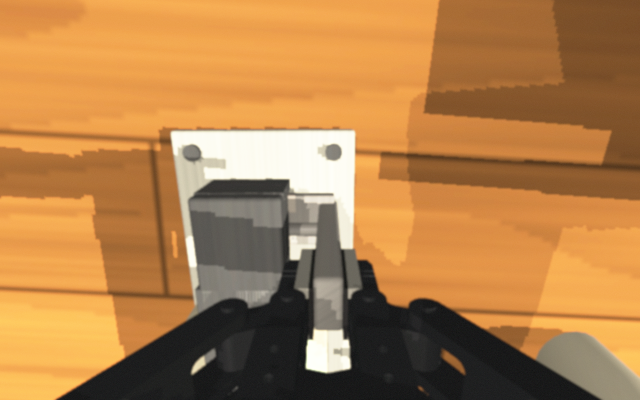

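Request:
play_rows(plan=[0,1,0,0,0,0,0,2.5,0,0,0,0,0,3,0,0,0,0,0,3,0,0,0,0,0,3,0,0,0,0,0,2.5,0,0,0,0,0,2,0,0,0,0,0,0,0,0,0,0])

```text
clock: 21.2
eef_pos: [0.4434, 0.0702, 0.1193]
tool_rot: [-0.027, 1.0, -0.003, 0.001]
ft_force: [-0.3, -8.2, 6.9]
grip_width: 0.0111
```

```bash
python3 -c "
from h import *
from workcell import bot
go(bot,[.4434,.0726,.118],183.2)
for n in ['side','wrist']:
  c=bot.camera(n);f=c['frame']
  if n=='side': f=cv2.resize(f[160:280,220:400],None,fx=4,fy=4)
  cv2.imwrite(f'pics/k_{n}.png',f)
"
```

```text
clk 21.2 pos [0.4434 0.0702 0.1193] th -176.86 zax [ 0.002 -0.005 -1.   ] grip 0.0111 F [-0.3 -8.2  6.9] q [ 0.16   0.238 -0.339  0.993 -0.005  0.106]
tool shift mm [-0.1  2.4  1.3] norm 2.8 rotz -6.284
```

View pics/k_wrist.png

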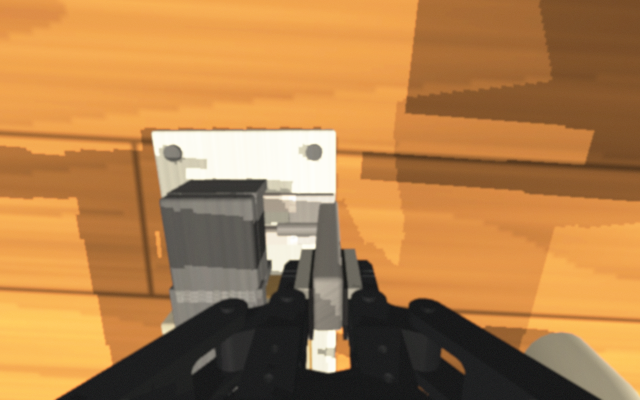

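Request:
play_rows(plan=[0,1,0,0,0,0,0,1,0,0,0,0,0,0,0,0,0,0,-0.4,0,-2.4,0,0.01,0,-0.4,0,-2.4,0,0.01,0,-0.4,0,-2.4,0,0.01,0,-0.4,0,-2.4,0,0.01,0,-1.1,0,-7.2,0,0.03,0,-1.1,0,-7.2,0,0.03,0,-0.4,0,-2.4,0,0.01,0,0,0,0,0,0,0])

```text
clock: 22.68
eef_pos: [0.4482, 0.072, 0.1445]
tool_rot: [-0.027, 0.998, -0.004, -0.055]
ft_force: [0.4, -7.8, -0.7]
grip_width: 0.0113
```

```bash
python3 -c "
from h import *
from workcell import bot
go(bot,[.4434,.0726,.118],183.2)
for n in ['side','wrist']:
  c=bot.camera(n);f=c['frame']
  if n=='side': f=cv2.resize(f[160:280,220:400],None,fx=4,fy=4)
  cv2.imwrite(f'pics/l_{n}.png',f)
"
```

```text
clk 22.68 pos [0.4482 0.072  0.1445] th -176.89 zax [-0.11  -0.012 -0.994] grip 0.0113 F [ 0.4 -7.8 -0.7] q [ 0.156  0.304 -0.181  1.196  0.005  0.101]
tool shift mm [ 1.8  1.  26.8] norm 26.9 rotz -6.285
```

View pics/l_side.png

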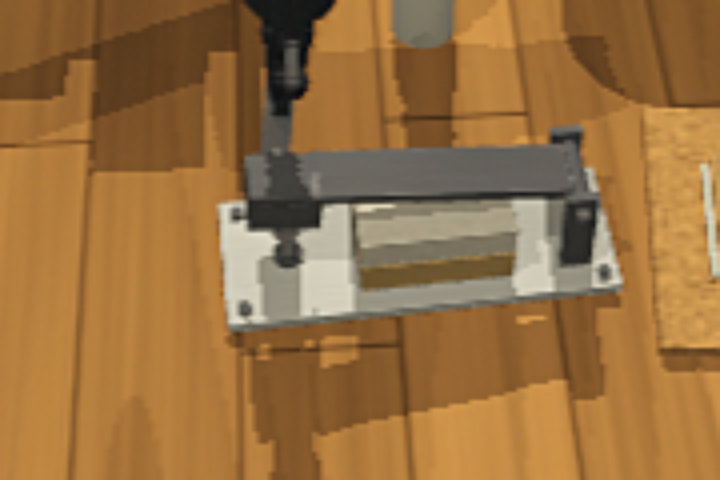

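Request:
play_rows(plan=[-0.7,0,-4.8,0,0.02,0,-1.1,0,-7.2,0,0.03,0,-1.1,0,-7.2,0,0.03,0,-1.1,0,-7.2,0,0.03,0,-1.1,0,-7.2,0,0.03,0,-1.1,0,-7.2,0,0.03,0,-1.1,0,-7.2,0,0.03,0,-1.1,0,-7.2,0,0.03,0,-1.1,0,-7.2,0,0.03,0,-0.7,0,-4.8,0,0.02,0,-0.4,0,-2.4,0,0.01,0,0,0,0,0,0,0])

```text
clock: 24.28
eef_pos: [0.4748, 0.0733, 0.2091]
tool_rot: [-0.027, 0.979, -0.008, -0.199]
ft_force: [-0.6, -7.9, 0.1]
grip_width: 0.0107
```

```bash
cat > meas.py <<'E'
from h import *
from workcell import bot
import sys
tag=sys.argv[1]
go(bot,[.4434,.0726,.118],183.2)
for n in ['side','wrist']:
  c=bot.camera(n);f=c['frame']; P=cloud(c)
  h=np.array([.4434,.0096,.0])+np.array([.2397,.0125,.085]); yw=np.radians(3.2)
  Q=(P-h)@np.array([[np.cos(yw),-np.sin(yw),0],[np.sin(yw),np.cos(yw),0],[0,0,1]])
  t=Q[(np.abs(Q[:,1])<.018)&(Q[:,0]<-.02)&(Q[:,0]>-.30)&(Q[:,2]>.02-.02)&(Q[:,2]<.16)]
  for x in np.arange(-.28,-.03,.03):
    s=t[(t[:,0]>x)&(t[:,0]<x+.03)]
    if len(s)>5: print(n,round(x+.015,3),len(s),"z med",np.round(np.median(s[:,2]),4), "ang",np.round(np.median(np.arctan2(s[:,2],-s[:,0])+0-np.arcsin(.010/np.hypot(s[:,0],s[:,2]))),4))
  if n=='side': f=cv2.resize(f[140:370,200:410],None,fx=2.6,fy=2.6)
  cv2.imwrite(f'pics/{tag}_{n}.png',f)
E
python3 meas.py m
```

```text
clk 24.27 pos [0.4748 0.0733 0.2091] th -176.9 zax [-0.39  -0.027 -0.92 ] grip 0.0107 F [-0.6 -7.9  0.1] q [0.137 0.54  0.282 1.714 0.026 0.076]
tool shift mm [-6.7  1.6 96.1] norm 96.3 rotz -6.285
side -0.265 30 z med 0.0853 ang 0.2856
side -0.235 87 z med 0.1072 ang 0.3908
side -0.205 83 z med 0.0959 ang 0.3958
side -0.175 85 z med 0.0835 ang 0.3946
side -0.145 83 z med 0.0714 ang 0.3957
side -0.115 77 z med 0.0588 ang 0.3976
side -0.085 72 z med 0.0463 ang 0.3937
side -0.055 77 z med 0.0341 ang 0.3965
side -0.025 47 z med 0.0231 ang 0.3917
wrist -0.265 546 z med 0.0866 ang 0.2915
wrist -0.235 3995 z med 0.1092 ang 0.4022
wrist -0.205 3799 z med 0.0989 ang 0.4041
wrist -0.175 477 z med 0.0907 ang 0.4051
wrist -0.145 201 z med 0.0775 ang 0.4078
```

View pics/m_side.png

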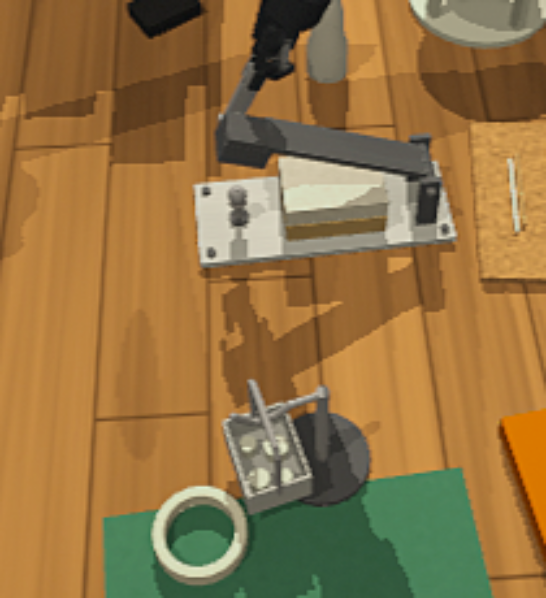

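Request:
play_rows(plan=[-0.7,0,-4.8,0,0.02,0,-0.5,0,-3.4,0,0.014,0,0,0,0,0,0,0,0,0,0,0,0,0,0,0,0,0,0,0,0,0,0,0,0,0,0,0,0,0,0,0])

```text
clock: 25.25
eef_pos: [0.4792, 0.0735, 0.2161]
tool_rot: [-0.027, 0.976, -0.009, -0.216]
ft_force: [-0.3, -7.7, -0.8]
grip_width: 0.011
```

```bash
python3 meas.py n
python3 - <<'E'
from h import *
from workcell import bot
print(np.abs(bot.get_obs()["joint_vel"]).max())
for n in ["top","side"]:
    c=bot.camera(n)
    for q in ["caddy","rocket","tape_roll","sanding_block"]:
        r=bot.outline_of(q,n)
        if not r: print(q,"none");continue
        p=cloud(c,r[0]["mask"]);p=p[p[:,2]>.008]; print(n,q,round(r[0]["p"],2),np.round(np.median(p,0),3),np.round(np.percentile(p,97,0),3))
E
```

```text
clk 25.25 pos [0.4792 0.0735 0.2161] th -176.9 zax [-0.421 -0.029 -0.907] grip 0.011 F [-0.3 -7.7 -0.8] q [0.135 0.574 0.343 1.774 0.028 0.074]
tool shift mm [ -8.9   1.7 104. ] norm 104.4 rotz -6.285
side -0.265 21 z med 0.0904 ang 0.305
side -0.235 87 z med 0.1143 ang 0.4214
side -0.205 80 z med 0.1047 ang 0.4282
side -0.175 79 z med 0.0907 ang 0.4262
side -0.145 79 z med 0.0765 ang 0.426
side -0.115 80 z med 0.0633 ang 0.4304
side -0.085 77 z med 0.0502 ang 0.4258
side -0.055 69 z med 0.0358 ang 0.4216
side -0.025 49 z med 0.0255 ang 0.4247
wrist -0.265 324 z med 0.0911 ang 0.309
wrist -0.235 3697 z med 0.1175 ang 0.4362
wrist -0.205 3990 z med 0.1075 ang 0.4384
wrist -0.175 794 z med 0.0984 ang 0.4396
wrist -0.145 209 z med 0.0826 ang 0.4422
0.001956453313570499
top caddy 0.63 [ 0.473 -0.337  0.053] [ 0.508 -0.292  0.156]
top rocket 0.8 [0.579 0.272 0.109] [0.606 0.292 0.174]
top tape_roll 0.81 [ 0.385 -0.407  0.023] [ 0.435 -0.356  0.028]
top sanding_block 0.93 [0.348 0.412 0.025] [0.393 0.453 0.029]
side caddy 0.71 [ 0.466 -0.345  0.053] [ 0.506 -0.298  0.154]
side rocket 0.72 [0.581 0.261 0.063] [0.605 0.279 0.132]
side tape_roll 0.93 [ 0.392 -0.418  0.024] [ 0.437 -0.366  0.028]
side sanding_block 0.75 [0.342 0.402 0.024] [0.389 0.447 0.03 ]
```

View pics/n_wrist.png

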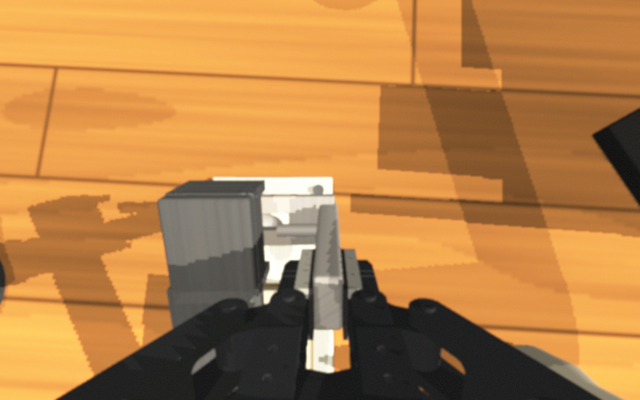

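View pics/n_side.png

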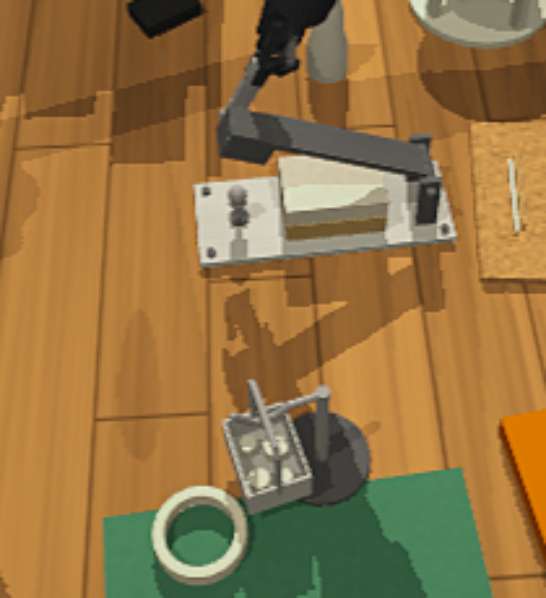

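```bash
python3 -c "
from workcell import bot
print(bot.job_done())"
```

```text
the job is handed in; nothing more can be done
None
```

The job is handed in, at about 25.5 s on the clock. The caddy hangs by its handle on the stand's hook. The latch is pulled out about 16 mm, well past the 11 mm it needs. The tongue is held up in the gripper by the latch tab.

Last checks:
- **Tongue height:** the side camera read about 0.425 rad and the wrist camera about 0.438 rad. That puts the coupler roughly 98–101 mm above where it started.
- **Holding still:** joint speeds were about 0.002 rad/s. The grip stayed on the tab at an 11 mm opening, and the wrist force was about 8 N, mainly the latch spring.
- **Caddy:** it hangs level, with its bar at about 151 mm, as expected for a bar on the seat.
- **Bystanders:** the rocket, tape roll and sanding block are where they were. The top view put the tape roll 10 mm off in its middle value. I put that down to the caddy now hiding part of it, because the side view agreed with the start to a few mm. The rocket's height reading from the side also came out lower, because the arm hid part of it.

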